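# Make up two imaging kits at the microscope bench

### The arm

A 7-joint arm with a two-finger parallel gripper is mounted at the origin on the work surface. World frame = base frame: x ahead of the robot, y to its left, z up, the work surface at z = 0. Lengths are in m, angles in rad, forces in N, time in s.
With the tool pointing down it reaches from about 0.425 to 0.925 m from the base axis. Payload 6.8 kg.
Tool frame: the origin (TCP) lies midway between the tips of the shut fingers; the grasp point (between the pads) lies 19 mm behind it; z points along the fingers, y is the line along which they close (so a half turn about z gives the same grasp; the last joint's range is limited). The gripper opens to 85 mm and grips with 20 to 120 N. Pads are 22 mm wide; open, the fingers measure 114 mm over their backs; the gripper's body (76 mm by 85 mm) begins 54 mm behind the grasp point. The pads swing forward as they close: fully open they stand 13 mm farther back than shut.
Start: joints at [1.135, 0.477, 0.022, 1.555, -0.011, 1.109, -0.083], TCP at [0.217, -0.639, 0.231] pointing down, gripper open.
Joint ranges: [-2.96, 2.96], [-0.34, 2.1], [-1.41, 1.46], [0.24, 2.44], [-1.37, 4.51], [0.17, 1.92], [-2.96, 2.96]. Speed limits (rad/s): [2.39, 2.39, 3.14, 3.14, 3.14, 3.14, 3.14].

### API

Orientations are given as a unit quaternion [w, x, y, z].
In Python, from station import bot, imaging gives the robot as it stands.
- The arm moves only by the tool move_arm, never from a script. Its argument "commands" is a list that holds one entry, the list of rows, each a list of 7 numbers: the shift along the tool's x, y, z in m, then the turn, a rotation vector about the tool's x, y, z in degrees, then the finger opening in m, from 0 to 0.0854. In form: [[[x, y, z, rx, ry, rz, grip], ...]]. A call has 1 to 20 rows; each row shifts and turns the commanded pose from where the row before left it, along the tool's axes as they then stand; what a row does not reach is not made up. A row lasts 1/8 s, in which the tool goes at most 62.5 mm and 10.7 degrees, less where a joint would pass 70% of its speed; a pose out of reach is approached as far as the arm can. A call is refused whole if a number of a shift passes 0.0625 or a number of a turn 10.7, either way. A call with a gripper value outside its range is refused whole. The fingers move at their own pace and stop on an object; "squeeze" is the grip in N (left out, the last holds). Time passes only in rows, so rows that do not move let the fingers close. It gives the time, the measured TCP pose, the force, the opening and the grip force at its end, in the units of the state.
- bot.get_obs(): the state, without advancing time (a new reading comes with each control period).
- imaging.read_camera(name): name is "scene" or "top" or "wrist"; returns the picture (420x560x3 uint8, red, green, blue); there is no depth.
- imaging.calibration(name): a dict with "intrinsics" (3x3 intrinsics, pixels), "extrinsics" (4x4, takes a point from camera to world coordinates); the wrist camera has in their place "mount" (4x4, takes a point from camera to tool coordinates, whose origin is the TCP and whose axes are the flange's). Camera axes: x right, y down, z forward; pixel columns grow to the right and rows downward; lengths in m; the calibration is good to about 2 mm. A picture is of the moment at which its call begins: read the wrist's pose just before it. calibration takes no time and is no camera call.
- bot.hand_in(): hands the job in; it is judged then, once.
The state is a dict: "t": time; "q": joint angles; "joint_vel": joint speeds; "joint_torque": joint torques, N m; "eef_pos": TCP position; "tool_rot": TCP orientation; "contact_force": force on the tool from outside, world axes, zero at the start; "torque": the same for the moment, N m; "gripper_width": opening from 0.0 (shut) to 1.0 (fully open); "grasp_force": force on a finger pad.
Only numpy, scipy, OpenCV 4.12 (cv2) and the standard library are available. Lean on these libraries where they do the work, as an engineer would, in place of code of your own. Each camera call takes 0.05 s, during which the arm holds its last target. There are 200 camera calls.

### The job

Make up the two imaging kits from the stock: the blue tray gets the lens with the yellow band and the amber bottle, the green tray gets the lens with the blue band and the orange slide box. In each tray stand the lens upright in the middle of the black disc, and put the other item in the middle of the white pad, the bottle upright and the slide box flat, label up, along the pad's length. Leave the red-banded lens and the pink bottle standing where they are.

Things in the scene. Friction and masses are not known exactly. Their poses are not given: they have to be found in the camera images.
- lens_yellow: Objective lens standing upright: silver cylinder 34 mm in diameter, yellow band (same diameter) 32 to 41 mm up, dark stub 20 mm in diameter on top; 47 mm tall. From above: a yellow ring round a dark centre. Origin: centre of underside, z up; yaw is meaningless. 100 to 200 g. Stock neighbours stand about 95 mm off along world x, 120 mm along y (more finger room on the y sides).
- lens_blue: Objective lens standing upright: silver cylinder 34 mm in diameter, blue band (same diameter) 32 to 41 mm up, dark stub 20 mm in diameter on top; 47 mm tall. From above: a blue ring round a dark centre. Origin: centre of underside, z up; yaw is meaningless. 100 to 200 g. Stock neighbours stand about 95 mm off along world x, 120 mm along y (more finger room on the y sides).
- lens_red: Objective lens standing upright: silver cylinder 34 mm in diameter, red band (same diameter) 32 to 41 mm up, dark stub 20 mm in diameter on top; 47 mm tall. From above: a red ring round a dark centre. Origin: centre of underside, z up; yaw is meaningless. 100 to 200 g. Stays where it stands.
- bottle_amber: Closed amber-brown bottle standing upright, black screw cap, paper label: 36 mm in diameter up to 44 mm, cap 29 mm in diameter from 50 to 68 mm up. Origin: centre of underside, z up; yaw is meaningless. 55 to 115 g. Stock neighbours stand about 95 mm off along world x, 120 mm along y (more finger room on the y sides).
- bottle_pink: Closed pink bottle standing upright, white screw cap, paper label: 36 mm in diameter up to 44 mm, cap 29 mm in diameter from 50 to 68 mm up. Origin: centre of underside, z up; yaw is meaningless. 55 to 115 g. Stays where it stands.
- slide_box: Closed orange slide box lying flat, one rigid piece: 84 mm (its x) by 34 mm (its y) by 32 mm high, thin black seam, paper label on top. Origin: centre of underside, z up; its x starts within 0.25 rad of world x. 50 to 100 g. Stock neighbours stand about 95 mm off along world x, 120 mm along y (more finger room on the y sides).
- tray_blue: Blue kit tray fixed to the bench, 130 mm (x) by 226 mm (y), turned up to 0.3 rad. Floor 3 mm thick; lip 4 mm wide, its top 8 mm above the bench. Origin: centre of underside, z up. Flush on the floor: black disc 58 mm in diameter centred at (0, -64 mm) and white pad 60 mm (x) by 110 mm (y) centred at (0, +44 mm), tray frame.
- tray_green: Green kit tray fixed to the bench, 130 mm (x) by 226 mm (y), turned up to 0.3 rad. Floor 3 mm thick; lip 4 mm wide, its top 8 mm above the bench. Origin: centre of underside, z up. Flush on the floor: black disc 58 mm in diameter centred at (0, -64 mm) and white pad 60 mm (x) by 110 mm (y) centred at (0, +44 mm), tray frame.

How it is judged:
At the end, for the whole second after the job is handed in: Each kit item rests on its tray floor within 12 mm (along tray x and y) of the centre of its disc or pad, within 4 mm in height, tilted under 0.1 rad, slide box within 0.2 rad of the pad's length; red lens and pink bottle upright within 30 mm of their start; all at rest (x of lens_yellow in the frame of tray_blue between -0.012 and 0.012 m and y of lens_yellow in the frame of tray_blue between -0.076 and -0.052 m and z of lens_yellow in the frame of tray_blue between -0.001 and 0.007 m and angle between each of lens_yellow, bottle_amber, lens_blue, slide_box, lens_red, bottle_pink's own z axis and vertical below 0.1 rad and linear speed of each of lens_yellow, bottle_amber, lens_blue, slide_box, lens_red, bottle_pink below 0.02 m/s and angular speed of each of lens_yellow, bottle_amber, lens_blue, slide_box, lens_red, bottle_pink below 0.2 rad/s and x of bottle_amber in the frame of tray_blue between -0.012 and 0.012 m and y of bottle_amber in the frame of tray_blue between 0.032 and 0.056 m and z of bottle_amber in the frame of tray_blue between -0.001 and 0.007 m and x of lens_blue in the frame of tray_green between -0.012 and 0.012 m and y of lens_blue in the frame of tray_green between -0.076 and -0.052 m and z of lens_blue in the frame of tray_green between -0.001 and 0.007 m and x of slide_box in the frame of tray_green between -0.012 and 0.012 m and y of slide_box in the frame of tray_green between 0.032 and 0.056 m and z of slide_box in the frame of tray_green between -0.001 and 0.007 m and angle between the x axis of slide_box and the y axis of tray_green, either way round below 0.2 rad and distance of each of lens_red, bottle_pink from where it was at the start of the episode below 0.03 m); the robot touches nothing.
It fails at once if the red-banded lens or the pink bottle is moved more than 40 mm (distance of any of lens_red, bottle_pink from where it was at the start of the episode above 0.04 m).
It also fails if it takes over 131 s, if anything falls off the work surface, if the arm or the gripper's body presses on something with over 40 N, if the wrist force passes 120 N, or if a joint passes its speed limit or range.

## Working session

There is one attempt and no reset: what is moved stays moved. The work goes in short steps, Python scripts to look and compute and a tool call to move; the robot and the scene stay as the last step left them, time stands still between calls to the robot, and variables do not carry over. Pictures are saved under pics/ and viewed, at most 14 in all, crops included, and the job is handed in when it is done.

Besides the shell and the picture viewer there is one more tool, called after "Emit:" in YAML: its name, and indented under it one key for each argument. move_arm: Moves the arm, as the interface text tells. Its arguments: {"type":"object","properties":{"commands":{"type":"array","items":{"type":"array","items":{"type":"array","items":{"type":"number"}}}},"squeeze":{"type":"number"}},"required":["commands"]}

```bash
mkdir -p pics; ls; python3 - <<'E'
from station import bot, imaging
import cv2, numpy as np
np.set_printoptions(precision=4,suppress=True)
o=bot.get_obs(); print(o)
for n in ("top","scene"):
    im=imaging.read_camera(n); cv2.imwrite(f"pics/{n}0.png",im[:,:,::-1]); print(n,imaging.calibration(n))
print(imaging.calibration("wrist"))
E
```

```text
pics
{'t': 0.0, 'q': array([ 1.1349,  0.4778,  0.0223,  1.5565, -0.0115,  1.1093, -0.0831]), 'joint_vel': array([-0.0009, -0.0015, -0.0002,  0.0005,  0.0001, -0.    ,  0.0001]), 'joint_torque': array([ -0.0004, -59.644 ,   1.6077, -28.1193,   0.0124,   0.0093,
         0.    ]), 'eef_pos': array([ 0.2171, -0.6385,  0.2303]), 'tool_rot': array([-0.0009,  0.9866,  0.1632, -0.0002]), 'contact_force': array([-0.0148, -0.9168,  0.041 ]), 'torque': array([-0.0229,  0.0015,  0.0095]), 'grasp_force': 0.0, 'gripper_width': 0.9987844481031982}
top {'intrinsics': array([[485.5204,   0.    , 281.8282],
       [  0.    , 485.5204, 218.3002],
       [  0.    ,   0.    ,   1.    ]]), 'extrinsics': array([[-0.0218, -0.987 ,  0.1593,  0.3847],
       [-0.9998,  0.0213, -0.0051,  0.0034],
       [ 0.0016, -0.1593, -0.9872,  1.0089],
       [ 0.    ,  0.    ,  0.    ,  1.    ]])}
scene {'intrinsics': array([[416.6155,   0.    , 275.8665],
       [  0.    , 416.6155, 206.2431],
       [  0.    ,   0.    ,   1.    ]]), 'extrinsics': array([[-0.6067,  0.446 , -0.658 ,  1.0459],
       [ 0.7945,  0.3659, -0.4846,  0.3529],
       [ 0.0246, -0.8168, -0.5764,  0.4685],
       [ 0.    ,  0.    ,  0.    ,  1.    ]])}
{'intrinsics': array([[304.4633,   0.    , 276.4624],
       [  0.    , 304.4633, 211.3961],
       [  0.    ,   0.    ,   1.    ]]), 'mount': array([[-0.    , -0.9526, -0.3042,  0.0781],
       [ 1.    , -0.0004,  0.0013, -0.0012],
       [-0.0014, -0.3042,  0.9526, -0.1425],
       [ 0.    ,  0.    ,  0.    ,  1.    ]])}
```

View pics/top0.png

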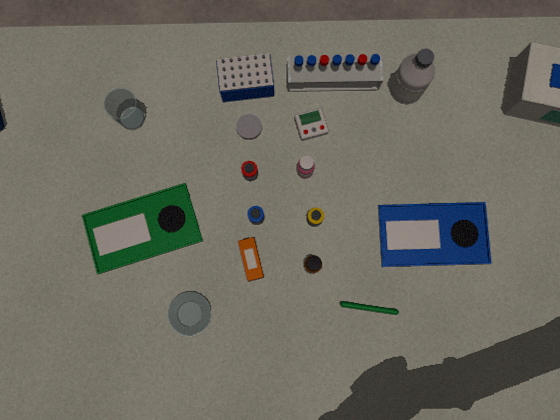

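View pics/scene0.png

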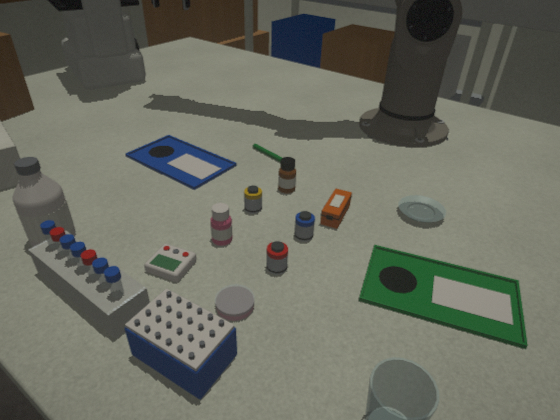

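The top view shows the blue tray at right (disc 465,234; pad 413,235), the green tray at left (disc 172,219; pad 122,235), and the stock in the middle: yellow lens (316,216), blue lens (256,214), slide box (251,259), amber bottle (313,264), red lens (250,170) and pink bottle (306,167).

```bash
cat > h.py <<'E'
from station import bot, imaging
import cv2, numpy as np
from scipy.spatial.transform import Rotation as R
np.set_printoptions(precision=4,suppress=True)
def pose():
    o=bot.get_obs(); q=o["tool_rot"]; return o, R.from_quat([q[1],q[2],q[3],q[0]]).as_matrix(), o["eef_pos"]
def ray(name,uv,z,E=None):
    c=imaging.calibration(name); E=c["extrinsics"] if E is None else E
    d=E[:3,:3]@np.linalg.inv(c["intrinsics"])@np.array([uv[0],uv[1],1.]); p=E[:3,3]
    return p+d*(z-p[2])/d[2]
def wristE():
    o,r,p=pose(); T=np.eye(4); T[:3,:3]=r; T[:3,3]=p; return T@imaging.calibration("wrist")["mount"]
def blobs(im,lo,hi,amin=20,roi=None):
    m=cv2.inRange(cv2.cvtColor(im,cv2.COLOR_RGB2HSV),np.array(lo),np.array(hi))
    if roi: k=np.zeros_like(m); x0,y0,x1,y1=roi; k[y0:y1,x0:x1]=m[y0:y1,x0:x1]; m=k
    c=[x for x in cv2.findContours(m,cv2.RETR_EXTERNAL,cv2.CHAIN_APPROX_NONE)[0] if cv2.contourArea(x)>amin]
    return sorted(c,key=cv2.contourArea,reverse=True)
def cen(c): M=cv2.moments(c); return np.array([M["m10"]/M["m00"],M["m01"]/M["m00"]])
E
python3 - <<'E'
from h import *
im=cv2.cvtColor(cv2.imread("pics/top0.png"),cv2.COLOR_BGR2RGB)
def rep(n,lo,hi,z,roi,k=1):
    for c in blobs(im,lo,hi,20,roi)[:k]:
        r=cv2.minAreaRect(c); print(n,cv2.contourArea(c),cen(c),"rect",np.round(r[0],1),np.round(r[1],1),round(r[2],1),"->",ray("top",r[0],z)[:2])
        if max(r[1])>25:
            b=np.array([ray("top",p,z)[:2] for p in cv2.boxPoints(r)]); e=b[1]-b[0],b[2]-b[1]; print("   sides",[ (round(np.linalg.norm(v),4),round(np.degrees(np.arctan2(v[1],v[0])),1)) for v in e])
rep("yellow",(18,100,60),(35,255,255),.041,(290,190,340,240))
rep("bluelens",(100,100,50),(125,255,255),.041,(235,190,275,235))
rep("red",(0,120,60),(6,255,255),.041,(235,150,270,190))
rep("slide",(5,150,80),(17,255,255),.032,(225,230,275,290))
rep("amber dark",(0,0,0),(179,255,45),.068,(295,245,335,280))
rep("pinkcap",(0,0,110),(179,60,255),.068,(295,150,320,175))
rep("traygreen",(45,120,30),(85,255,255),.008,(70,170,215,285))
rep("trayblue",(100,120,30),(125,255,255),.008,(365,190,510,285))
rep("gpad",(0,0,120),(179,70,255),.003,(85,205,155,265))
rep("bpad",(0,0,120),(179,70,255),.003,(383,213,445,255))
rep("gdisc",(0,0,0),(179,255,50),.003,(150,195,195,240))
rep("bdisc",(0,0,0),(179,255,50),.003,(445,213,482,253))
cv2.imwrite("pics/crop.png",cv2.resize(im[145:290,225:345,::-1],None,fx=4,fy=4))
E
```

```text
yellow 201.0 [315.2496 215.2811] rect [315. 215.] [16. 16.] 90.0 -> [ 0.5461 -0.0688]
bluelens 189.5 [255.3571 213.6825] rect [255.5 213.5] [15. 15.] 90.0 -> [0.5518 0.0514]
red 85.0 [249.149  169.1804] rect [249.  168.5] [15. 16.] 90.0 -> [0.6458 0.0635]
slide 633.0 [250.4336 258.6596] rect [250.5 258.6] [41.3 16.6] 76.3 -> [0.4615 0.0632]
   sides [(np.float64(0.0336), np.float64(-77.4)), (np.float64(0.0833), np.float64(-167.2))]
amber dark 163.5 [313.4903 262.9867] rect [313.7 263.1] [14.8 14.8] 26.6 -> [ 0.4474 -0.0612]
pinkcap 401.0 [308.2776 159.0877] rect [307. 162.] [24. 24.] 90.0 -> [ 0.6494 -0.0543]
traygreen 6473.5 [141.2933 227.7934] rect [141.  227.9] [ 60.9 111. ] 72.8 -> [0.5322 0.2915]
   sides [(np.float64(0.2302), np.float64(-73.4)), (np.float64(0.1303), np.float64(-162.8))]
trayblue 6496.5 [433.9776 233.9557] rect [434.4 233.8] [ 61.9 110.1] 88.5 -> [ 0.5067 -0.3182]
   sides [(np.float64(0.2317), np.float64(-89.7)), (np.float64(0.1298), np.float64(176.3))]
gpad 1379.5 [121.2277 234.0864] rect [121.2 234.1] [27.5 53.7] 72.6 -> [0.5208 0.3339]
   sides [(np.float64(0.111), np.float64(-73.4)), (np.float64(0.0588), np.float64(-161.8))]
bpad 1395.5 [412.4636 234.4062] rect [412.6 234.5] [28.2 52.8] 88.7 -> [ 0.5069 -0.274 ]
   sides [(np.float64(0.111), np.float64(-89.9)), (np.float64(0.0593), np.float64(177.1))]
gdisc 544.0 [171.1857 218.2515] rect [171.  218.5] [27. 26.] 90.0 -> [0.5515 0.2306]
   sides [(np.float64(0.0548), np.float64(-91.2)), (np.float64(0.0574), np.float64(-179.4))]
bdisc 542.5 [464.1564 233.0246] rect [464. 233.] [26. 26.] 90.0 -> [ 0.5076 -0.3817]
   sides [(np.float64(0.0546), np.float64(-91.2)), (np.float64(0.0549), np.float64(175.1))]
```

View pics/crop.png

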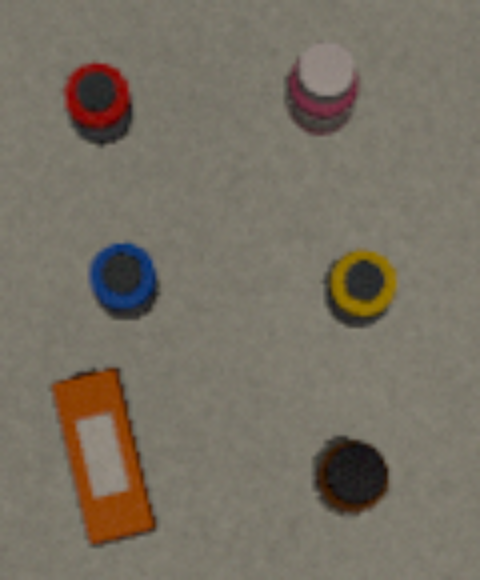

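The crop shows the six stock items: red, blue and yellow lenses, pink cap, dark amber cap and the orange box, tilted about 13°. Sizes check out: box 83x34 mm, disc to pad 108 mm in both trays. I'm moving to hover over the yellow lens.

Emit:
move_arm:
  commands:
    - [[0,0,0,0,0,9.4,0.07],[0,0,0,0,0,9.4,0.07],[0.0253,-0.0438,0.002,0,0,0,0.07],[0.0253,-0.0438,0.002,0,0,0,0.07],[0.0253,-0.0438,0.002,0,0,0,0.07],[0.0253,-0.0438,0.002,0,0,0,0.07],[0.0253,-0.0438,0.002,0,0,0,0.07],[0.0253,-0.0438,0.002,0,0,0,0.07],[0.0253,-0.0438,0.002,0,0,0,0.07],[0.0253,-0.0438,0.002,0,0,0,0.07],[0.0253,-0.0438,0.002,0,0,0,0.07],[0.0253,-0.0438,0.002,0,0,0,0.07],[0.0253,-0.0438,0.002,0,0,0,0.07],[0.0253,-0.0438,0.002,0,0,0,0.07],[0.0253,-0.0438,0.002,0,0,0,0.07],[0,0,0,0,0,0,0.07],[0,0,0,0,0,0,0.07]]
  squeeze: 50

```text
t: 2.22
eef_pos: [0.5459, -0.0702, 0.2049]
tool_rot: [0.0, 1.0, -0.0, -0.001]
contact_force: [0.1, -0.4, -0.2]
gripper_width: 0.824
grasp_force: 0.0
```

```bash
python3 - <<'E'
from h import *
E=wristE(); im=imaging.read_camera("wrist"); cv2.imwrite("pics/w1.png",im[:,:,::-1])
o,r,p=pose(); print(p,r,o["gripper_width"])
for n,lo,hi,z in (("y",(18,100,60),(35,255,255),.0405),("b",(100,100,50),(125,255,255),.0405),("o",(5,150,80),(17,255,255),.032)):
    for c in blobs(im,lo,hi,100)[:3]:
        q=cv2.minAreaRect(c); print(n,cv2.contourArea(c),np.round(q[0],1),np.round(q[1],1),ray("wrist",q[0],z,E)[:2])
E
```

```text
[ 0.5457 -0.071   0.205 ] [[ 1.     -0.0018 -0.001 ]
 [-0.0018 -1.     -0.0006]
 [-0.001   0.0007 -1.    ]] 0.8157849871847604
y 808.0 [276.  191.5] [33. 32.] [ 0.5473 -0.0689]
b 15901.5 [471.5 213.5] [105. 175.] [ 0.5231 -0.2763]
b 845.0 [159.  185.5] [33.2 31.8] [0.5537 0.0515]
o 1578.5 [159.6 257.4] [67.6 29. ] [0.4678 0.0641]
```

View pics/w1.png

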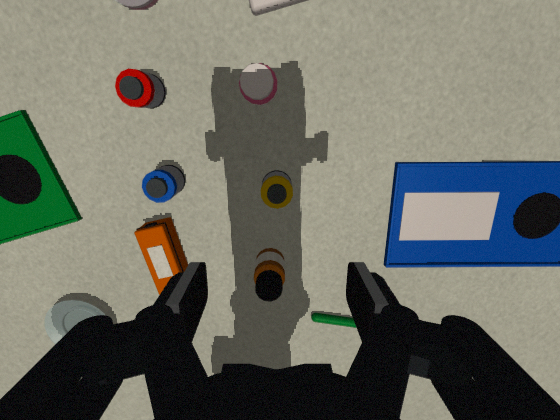

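The wrist view agrees with the top camera: yellow lens (276,191) and blue lens (159,186), both within 2 mm. I'll grasp the yellow lens.

Emit:
move_arm:
  commands:
    - [[0.001,-0.002,0.04,0,0,0,0.07],[0,0,0.04,0,0,0,0.07],[0,0,0.04,0,0,0,0.07],[0,0,0.04,0,0,0,0.07],[0,0,0.025,0,0,0,0.07],[0,0,0.012,0,0,0,0.07],[0,0,0,0,0,0,0.07],[0,0,0,0,0,0,0.02],[0,0,0,0,0,0,0.02],[0,0,0,0,0,0,0.02],[0,0,0,0,0,0,0.02],[0,0,0,0,0,0,0.02],[0,0,0,0,0,0,0.02],[0,0,0,0,0,0,0.02]]
  squeeze: 50

```text
t: 4.03
eef_pos: [0.5483, -0.0681, 0.0096]
tool_rot: [0.0, 1.0, -0.0, 0.001]
contact_force: [-1.7, -1.0, 4.6]
gripper_width: 0.384
grasp_force: 49.3
```

Emit:
move_arm:
  commands:
    - [[0,0,-0.02,0,0,0,0.02],[0,0,-0.046,0,0,0,0.02],[0,0,-0.046,0,0,0,0.02],[-0.0039,0.02,0,0,0,0,0.02],[-0.0039,0.035,0,0,0,0,0.02],[-0.0039,0.035,0,0,0,0,0.02],[-0.0039,0.035,0,0,0,0,0.02],[-0.0039,0.035,0,0,0,0,0.02],[-0.0039,0.035,0,0,0,0,0.02],[-0.0039,0.035,0,0,0,0,0.02],[-0.0039,0.035,0,0,0,0,0.02],[-0.0039,0.035,0,0,0,0,0.02],[-0.0039,0.013,0,0,0,0,0.02],[0,0,0.03,0,0,0,0.02],[0,0,0.03,0,0,0,0.02],[0,0,0,0,0,0,0.02],[0,0,0,0,0,0,0.02]]

```text
t: 6.15
eef_pos: [0.5091, -0.3804, 0.0614]
tool_rot: [0.0, 1.0, 0.0, 0.001]
contact_force: [0.4, -0.1, -1.5]
gripper_width: 0.384
grasp_force: 50.0
```

```bash
python3 - <<'E'
from h import *
E=wristE(); im=imaging.read_camera("wrist"); cv2.imwrite("pics/w2.png",im[:,:,::-1])
o,r,p=pose(); print(p,r,o["gripper_width"])
for c in blobs(im,(0,0,0),(179,255,40),300)[:4]:
    q=cv2.fitEllipse(c); print("k",cv2.contourArea(c),np.round(q[0],1),np.round(q[1],1),ray("wrist",q[0],.003,E)[:2])
for c in blobs(im,(0,0,110),(179,70,255),2000)[:2]:
    q=cv2.minAreaRect(c); print("w",cv2.contourArea(c),np.round(q[0],1),np.round(q[1],1),ray("wrist",q[0],.003,E)[:2])
for c in blobs(im,(18,100,60),(35,255,255))[:2]: print("y",cv2.boundingRect(c))
E
```

```text
[ 0.5094 -0.3808  0.0619] [[ 1.      0.0002  0.002 ]
 [ 0.0002 -1.     -0.001 ]
 [ 0.002   0.001  -1.    ]] 0.3815858388538291
k 43202.5 [278.1 344.8] [214.2 494.1] [ 0.4102 -0.3808]
k 1632.5 [277.  314.1] [44.8 47. ] [ 0.4393 -0.3799]
w 119446.0 [279.5 209. ] [418. 559.] [ 0.5246 -0.3816]
w 12038.0 [122.5 230.5] [ 79. 167.] [ 0.5087 -0.2707]
y (238, 266, 77, 77)
```

View pics/w2.png

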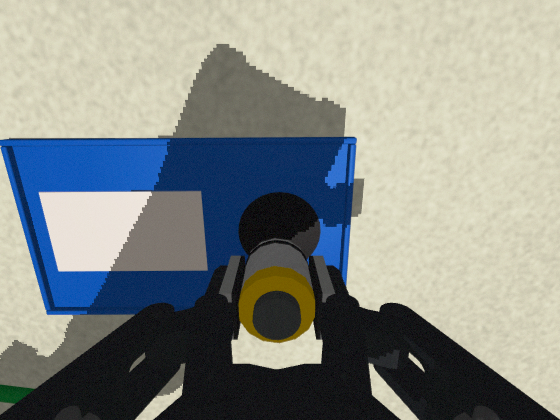

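The yellow lens is held straight over the disc (280,225). I'll lower and release it, then go to the amber bottle.

Emit:
move_arm:
  commands:
    - [[0,0,0.025,0,0,0,0.02],[0,0,0.015,0,0,0,0.02],[0,0,0.0085,0,0,0,0.02],[0,0,0,0,0,0,0.02],[0,0,0,0,0,0,0.02]]

```text
t: 6.82
eef_pos: [0.5089, -0.381, 0.0127]
tool_rot: [0.0, 1.0, -0.0, 0.001]
contact_force: [-1.4, 2.0, 4.8]
gripper_width: 0.383
grasp_force: 50.3
```

Emit:
move_arm:
  commands:
    - [[0,0,0,0,0,0,0.06],[0,0,0,0,0,0,0.06],[0,0,0,0,0,0,0.06],[0,0,-0.03,0,0,0,0.06],[0,0,-0.0385,0,0,0,0.06],[0,0,-0.04,0,0,0,0.065],[-0.0068,-0.0355,0,0,0,0,0.065],[-0.0068,-0.0355,0,0,0,0,0.065],[-0.0068,-0.0355,0,0,0,0,0.065],[-0.0068,-0.0355,0,0,0,0,0.065],[-0.0068,-0.0355,0,0,0,0,0.065],[-0.0068,-0.0355,0,0,0,0,0.065],[-0.0068,-0.0355,0,0,0,0,0.065],[-0.0068,-0.0355,0,0,0,0,0.065],[-0.0068,-0.0355,0,0,0,0,0.065],[0,0,0,0,0,0,0.065],[0,0,0,0,0,0,0.065]]

```text
t: 8.95
eef_pos: [0.4475, -0.0618, 0.1204]
tool_rot: [0.0, 1.0, -0.0, 0.0]
contact_force: [0.2, -0.6, -0.2]
gripper_width: 0.762
grasp_force: 0.0
```

```bash
python3 - <<'E'
from h import *
im=imaging.read_camera("top"); E=wristE(); iw=imaging.read_camera("wrist"); cv2.imwrite("pics/t3.png",im[:,:,::-1]);cv2.imwrite("pics/w3.png",iw[:,:,::-1])
o,r,p=pose(); print(p,r)
for c in blobs(im,(18,100,60),(35,255,255),20)[:2]:
    q=cv2.minAreaRect(c); print("y",q,ray("top",q[0],.044))
E
```

```text
[ 0.4474 -0.0624  0.1203] [[ 1.     -0.0021  0.0002]
 [-0.0021 -1.     -0.0004]
 [ 0.0002  0.0004 -1.    ]]
y ((471.0, 231.0), (16.0, 16.0), 90.0) [ 0.5064 -0.3804  0.044 ]
```

View pics/w3.png

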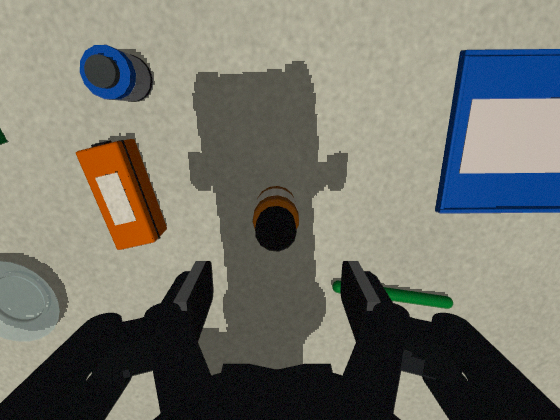

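The yellow lens now stands on its disc, about 2 mm from centre. The amber cap is at (276,228) in the wrist view. Next grasp it.

Emit:
move_arm:
  commands:
    - [[0.002,-0.001,0.03,0,0,0,0.065],[0,0,0.035,0,0,0,0.065],[0,0,0.03,0,0,0,0.065],[0,0,0.015,0,0,0,0.065],[0,0,0,0,0,0,0.065],[0,0,0,0,0,0,0.02],[0,0,0,0,0,0,0.02],[0,0,0,0,0,0,0.02],[0,0,0,0,0,0,0.02],[0,0,0,0,0,0,0.02],[0,0,0,0,0,0,0.02],[0,0,0,0,0,0,0.02]]
  squeeze: 40

```text
t: 10.55
eef_pos: [0.4502, -0.0604, 0.0114]
tool_rot: [0.0, 1.0, -0.0, 0.001]
contact_force: [-1.9, -0.4, 5.8]
gripper_width: 0.41
grasp_force: 39.9
```

Emit:
move_arm:
  commands:
    - [[0,0,-0.02,0,0,0,0.02],[0,0,-0.03,0,0,0,0.02],[0,0,-0.03,0,0,0,0.02],[0.0084,0.0303,0,0,0,0,0.02],[0.0084,0.0303,0,0,0,0,0.02],[0.0084,0.0303,0,0,0,0,0.02],[0.0084,0.0303,0,0,0,0,0.02],[0.0084,0.0303,0,0,0,0,0.02],[0.0084,0.0303,0,0,0,0,0.02],[0.0084,0.0303,0,0,0,0,0.02],[0,0,0,0,0,0,0.02],[0,0,0.03,0,0,0,0.02],[0,0,0.025,0,0,0,0.02],[0,0,0.0215,0,0,0,0.02],[0,0,0,0,0,0,0.02],[0,0,0,0,0,0,0.02]]

```text
t: 12.55
eef_pos: [0.5079, -0.2715, 0.0141]
tool_rot: [-0.0, 1.0, 0.0, -0.0]
contact_force: [1.0, -0.2, 0.0]
gripper_width: 0.408
grasp_force: 43.0
```

Emit:
move_arm:
  commands:
    - [[0,0,0,0,0,0,0.06],[0,0,0,0,0,0,0.06],[0,0,0,0,0,0,0.06],[0,0,-0.03,0,0,0,0.06],[0,0,-0.04,0,0,0,0.06],[0,0,-0.037,0,0,0,0.065],[0.005,-0.036,0,0,0,0,0.065],[0.005,-0.036,0,0,0,0,0.065],[0.005,-0.036,0,0,0,0,0.065],[0.005,-0.036,0,0,0,0,0.065],[0.005,-0.036,0,0,0,0,0.065],[0.005,-0.036,0,0,0,0,0.065],[0.005,-0.036,0,0,0,0,0.065],[0.005,-0.036,0,0,0,0,0.065],[0.005,-0.036,0,0,0,0,0.065],[0,0,0,0,0,0,0.065],[0,0,0,0,0,0,0.065]]

```text
t: 14.68
eef_pos: [0.5528, 0.0509, 0.1207]
tool_rot: [0.0, 1.0, -0.0, -0.0]
contact_force: [0.4, 0.1, 0.2]
gripper_width: 0.76
grasp_force: 0.0
```

```bash
python3 - <<'E'
from h import *
im=imaging.read_camera("top"); E=wristE(); iw=imaging.read_camera("wrist"); cv2.imwrite("pics/t4.png",im[:,:,::-1]);cv2.imwrite("pics/w4.png",iw[:,:,::-1])
o,r,p=pose(); print(p)
for c in blobs(im,(0,0,0),(179,255,45),60,(375,200,445,260))[:2]:
    q=cv2.minAreaRect(c); print("cap",q,ray("top",q[0],.071))
for c in blobs(iw,(100,100,50),(125,255,255),100)[:3]:
    q=cv2.minAreaRect(c); print("b",q,ray("wrist",q[0],.0405,E))
for c in blobs(iw,(5,150,80),(17,255,255),100)[:1]: print("o",cv2.minAreaRect(c))
E
```

```text
[0.5529 0.05   0.1207]
cap ((419.2500305175781, 231.75), (14.142135620117188, 14.849241256713867), 45.0) [ 0.5037 -0.2686  0.071 ]
b ((544.5, 259.0), (108.0, 29.0), 90.0) [ 0.5187 -0.1657  0.0405]
b ((273.5, 218.5), (43.0, 43.0), 90.0) [0.5539 0.0534 0.0405]
o ((260.15472412109375, 308.45703125), (84.89664459228516, 38.166019439697266), 74.47589111328125)
```

View pics/t4.png

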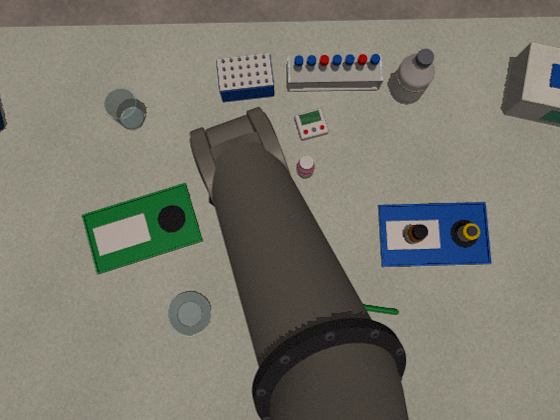

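The bottle (419,232) stands on the blue tray's pad about 5 mm from centre and the yellow lens (470,231) is on its disc, both within 12 mm. Now for the blue lens.

Emit:
move_arm:
  commands:
    - [[0,-0.0015,0.03,0,0,0,0.065],[0,0,0.04,0,0,0,0.065],[0,0,0.03,0,0,0,0.065],[0,0,0.0125,0,0,0,0.065],[0,0,0,0,0,0,0.065],[0,0,0,0,0,0,0.02],[0,0,0,0,0,0,0.02],[0,0,0,0,0,0,0.02],[0,0,0,0,0,0,0.02],[0,0,0,0,0,0,0.02],[0,0,0,0,0,0,0.02],[0,0,0,0,0,0,0.02]]
  squeeze: 50

```text
t: 16.27
eef_pos: [0.5541, 0.0531, 0.0097]
tool_rot: [-0.0, 1.0, -0.0, 0.001]
contact_force: [-1.4, -0.6, 5.9]
gripper_width: 0.382
grasp_force: 49.4
```

Emit:
move_arm:
  commands:
    - [[0,0,-0.02,0,0,0,0.02],[0,0,-0.03,0,0,0,0.02],[0,0,-0.022,0,0,0,0.02],[-0.0002,-0.0297,0,0,0,0,0.02],[-0.0002,-0.0297,0,0,0,0,0.02],[-0.0002,-0.0297,0,0,0,0,0.02],[-0.0002,-0.0297,0,0,0,0,0.02],[-0.0002,-0.0297,0,0,0,0,0.02],[-0.0002,-0.0297,0,0,0,0,0.02],[0,0,0,0,0,0,0.02],[0,0,0,0,0,0,0.02]]

```text
t: 17.65
eef_pos: [0.5519, 0.2304, 0.0804]
tool_rot: [0.0, 1.0, -0.0, -0.0]
contact_force: [0.4, -0.1, -1.9]
gripper_width: 0.382
grasp_force: 49.9
```

```bash
python3 - <<'E'
from h import *
E=wristE(); iw=imaging.read_camera("wrist"); cv2.imwrite("pics/w5.png",iw[:,:,::-1])
o,r,p=pose(); print(p)
for c in blobs(iw,(45,120,30),(85,255,255),2000)[:2]:
    print("g",cv2.contourArea(c),[(v[0],ray("wrist",v[0],.008,E)[:2]) for v in cv2.approxPolyDP(c,6,True)])
for c in blobs(iw,(0,0,110),(179,70,255),2000)[:4]:
    q=cv2.minAreaRect(c); print("w",cv2.contourArea(c),np.round(q[0],1),np.round(q[1],1),q[2],ray("wrist",q[0],.003,E)[:2])
E
```

```text
[0.5521 0.2299 0.0803]
g 23720.0 [(array([318, 118], dtype=int32), array([0.6272, 0.2032])), (array([ 24, 209], dtype=int32), array([0.5632, 0.4176])), (array([100, 340], dtype=int32), array([0.4459, 0.3823])), (array([150, 304], dtype=int32), array([0.4816, 0.335 ])), (array([192, 307], dtype=int32), array([0.4786, 0.3009])), (array([211, 277], dtype=int32), array([0.5064, 0.2834])), (array([101, 306], dtype=int32), array([0.4797, 0.3755])), (array([ 67, 241], dtype=int32), array([0.5376, 0.3913])), (array([198, 203], dtype=int32), array([0.5677, 0.2889])), (array([222, 264], dtype=int32), array([0.5179, 0.274 ])), (array([231, 255], dtype=int32), array([0.5256, 0.2666])), (array([243, 255], dtype=int32), array([0.5256, 0.2573])), (array([245, 264], dtype=int32), array([0.5179, 0.256 ])), (array([253, 248], dtype=int32), array([0.5315, 0.2494])), (array([239, 213], dtype=int32), array([0.5599, 0.2591])), (array([251, 193], dtype=int32), array([0.5752, 0.2498])), (array([270, 184], dtype=int32), array([0.5818, 0.236 ])), (array([289, 185], dtype=int32), array([0.5811, 0.2223])), (array([312, 205], dtype=int32), array([0.566 , 0.2052])), (array([314, 229], dtype=int32), array([0.5471, 0.203 ])), (array([301, 247], dtype=int32), array([0.5323, 0.2125])), (array([308, 262], dtype=int32), array([0.5195, 0.2067])), (array([322, 255], dtype=int32), array([0.5255, 0.196 ])), (array([344, 282], dtype=int32), array([0.5018, 0.1773])), (array([357, 279], dtype=int32), array([0.5044, 0.1671]))]
w 111881.0 [279.5 209. ] [418. 559.] 90.0 [0.5614 0.229 ]
w 9284.5 [145.1 257.3] [ 73.  142.4] 73.6518325805664 [0.5213 0.3358]
w 2584.0 [276.5 344.8] [91.  46.6] 0.8069294095039368 [0.4362 0.2314]
```

View pics/w5.png

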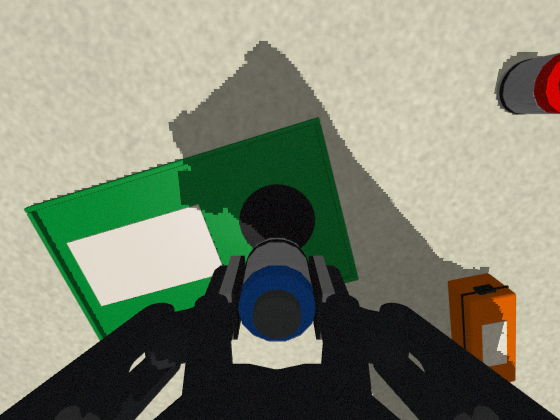

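The blue lens is centred over the green disc (277,220). Pad centre (145,257) agrees with the top camera within 2 mm. I'll lower, release, and go to the slide box.

Emit:
move_arm:
  commands:
    - [[0,-0.0005,0.03,0,0,0,0.02],[0,0,0.025,0,0,0,0.02],[0,0,0.0135,0,0,0,0.02],[0,0,0,0,0,0,0.02],[0,0,0,0,0,0,0.02],[0,0,0,0,0,0,0.06],[0,0,0,0,0,0,0.06],[0,0,0,0,0,0,0.06]]

```text
t: 18.7
eef_pos: [0.5521, 0.2319, 0.012]
tool_rot: [-0.0, 1.0, -0.0, 0.0]
contact_force: [0.5, -0.3, 0.7]
gripper_width: 0.7
grasp_force: 0.0
```

Emit:
move_arm:
  commands:
    - [[0,0,-0.03,0,0,0,0.06],[0,0,-0.04,0,0,0,0.06],[0,0,-0.0385,0,0,0,0.065],[-0.0151,0.028,0,0,0,0,0.065],[-0.0151,0.028,0,0,0,0,0.065],[-0.0151,0.028,0,0,0,0,0.065],[-0.0151,0.028,0,0,0,0,0.065],[-0.0151,0.028,0,0,0,0,0.065],[-0.0151,0.028,0,0,0,0,0.065],[0,0,0,0,0,-6.4,0.065],[0,0,0,0,0,-6.4,0.065],[0,0,0,0,0,0,0.065],[0,0,0,0,0,0,0.065]]

```text
t: 20.32
eef_pos: [0.4613, 0.0639, 0.1204]
tool_rot: [-0.0, 0.994, 0.11, 0.0]
contact_force: [-0.2, -0.9, 0.1]
gripper_width: 0.763
grasp_force: 0.0
```

```bash
python3 - <<'E'
from h import *
E=wristE(); iw=imaging.read_camera("wrist"); cv2.imwrite("pics/w6.png",iw[:,:,::-1])
o,r,p=pose(); print(p,r,o["q"])
hsv=cv2.cvtColor(iw,cv2.COLOR_RGB2HSV)
for c in blobs(iw,(5,150,30),(17,255,255),300)[:2]:
    print("o",cv2.contourArea(c),cv2.minAreaRect(c),[(v[0],ray("wrist",v[0],.032,E)[:2]) for v in cv2.approxPolyDP(c,4,True)])
for c in blobs(iw,(0,0,100),(40,90,255),200)[:5]:
    q=cv2.minAreaRect(c); print("label",np.round(q[0],1),np.round(q[1],1),q[2],ray("wrist",q[0],.032,E)[:2])
im=imaging.read_camera("top"); cv2.imwrite("pics/t6.png",im[:,:,::-1])
for c in blobs(im,(100,100,50),(125,255,255),20,(140,180,215,250))[:2]:
    q=cv2.minAreaRect(c); print("bluelens",q,ray("top",q[0],.044))
E
```

```text
[0.4613 0.0639 0.1203] [[ 0.9756  0.2197  0.0001]
 [ 0.2197 -0.9756  0.    ]
 [ 0.0001  0.     -1.    ]] [ 0.0096  0.3082 -0.327   2.1268  0.1471  0.7273 -1.7625]
o 4151.5 ((276.5, 209.5), (103.0, 43.0), 90.0) [(array([259, 158], dtype=int32), array([0.5037, 0.0879])), (array([258, 261], dtype=int32), array([0.4193, 0.0713])), (array([296, 261], dtype=int32), array([0.4263, 0.0402])), (array([297, 162], dtype=int32), array([0.507 , 0.0592]))]
label [279.5 203.5] [407. 559.] 90.0 [0.4723 0.0649]
label [17. 55.] [88. 34.] 90.0 [0.536  0.2633]
label [132. 395.] [54. 48.] -0.0 [0.249 0.163]
label [421. 395.] [48. 54.] 90.0 [ 0.3111 -0.115 ]
bluelens ((166.5, 216.0), (16.0, 17.0), 90.0) [0.55   0.2305 0.044 ]
```

View pics/w6.png

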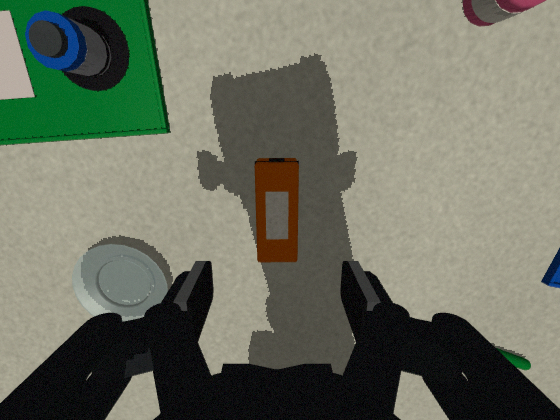

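The box lies straight under the fingers (277,210), square to the tool. The blue lens stands on the green disc, within about 2 mm. Now grasp the box.

Emit:
move_arm:
  commands:
    - [[0.0015,0,0.03,0,0,0,0.065],[0,0,0.04,0,0,0,0.065],[0,0,0.03,0,0,0,0.065],[0,0,0.0165,0,0,0,0.065],[0,0,0,0,0,0,0.065],[0,0,0,0,0,0,0.02],[0,0,0,0,0,0,0.02],[0,0,0,0,0,0,0.02],[0,0,0,0,0,0,0.02],[0,0,0,0,0,0,0.02],[0,0,0,0,0,0,0.02],[0,0,0,0,0,0,0.02],[0,0,-0.03,0,0,0,0.02],[0,0,-0.04,0,0,0,0.02],[0,0,-0.04,0,0,0,0.02]]
  squeeze: 40

```text
t: 22.3
eef_pos: [0.4626, 0.0641, 0.1154]
tool_rot: [0.0, 0.994, 0.111, 0.0]
contact_force: [0.8, -0.2, -0.3]
gripper_width: 0.392
grasp_force: 40.0
```

Emit:
move_arm:
  commands:
    - [[0.0146,-0.0314,0,0,0,0,0.02],[0.0146,-0.0314,0,0,0,0,0.02],[0.0146,-0.0314,0,0,0,0,0.02],[0.0146,-0.0314,0,0,0,0,0.02],[0.0146,-0.0314,0,0,0,0,0.02],[0.0146,-0.0314,0,0,0,0,0.02],[0.0146,-0.0314,0,0,0,0,0.02],[0.0146,-0.0314,0,0,0,0,0.02],[0,0,0,0,0,-10.4,0.02],[0,0,0,0,0,-10.4,0.02],[0,0,0,0,0,-10.4,0.02],[0,0,0,0,0,-10.4,0.02],[0,0,0,0,0,-10.4,0.02],[0,0,0,0,0,-10.4,0.02],[0,0,0,0,0,-10.4,0.02],[0,0,0,0,0,-10.4,0.02],[0,0,0,0,0,-10.4,0.02],[0,0,0,0,0,0,0.02],[0,0,0,0,0,0,0.02]]

```text
t: 24.68
eef_pos: [0.5212, 0.3348, 0.114]
tool_rot: [0.0, 0.601, 0.799, 0.0]
contact_force: [-0.8, 0.3, -1.3]
gripper_width: 0.395
grasp_force: 40.0
```

```bash
python3 - <<'E'
from h import *
iw=imaging.read_camera("wrist"); cv2.imwrite("pics/w7.png",iw[:,:,::-1])
o,r,p=pose(); print(p,r,np.degrees(np.arctan2(r[1,0],r[0,0])))
E
```

```text
[0.5211 0.3348 0.114 ] [[-0.2792  0.9602  0.0004]
 [ 0.9602  0.2792 -0.0002]
 [-0.0003  0.0003 -1.    ]] 106.21128432959162
```

View pics/w7.png

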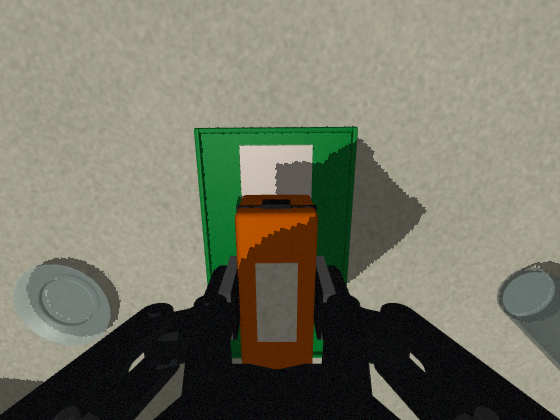

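The box is square with the tray and centred over the pad (276,175). Next I'll lower and release it.

Emit:
move_arm:
  commands:
    - [[0,0,0.03,0,0,0,0.02],[0,0,0.035,0,0,0,0.02],[0,0,0.025,0,0,0,0.02],[0,0,0.0165,0,0,0,0.02],[0,0,0,0,0,0,0.02],[0,0,0,0,0,0,0.02],[0,0,0,0,0,0,0.06],[0,0,0,0,0,0,0.06],[0,0,0,0,0,0,0.06],[0,0,-0.03,0,0,0,0.06],[0,0,-0.05,0,0,0,0.06],[0,0,-0.05,0,0,0,0.06],[0,0,-0.05,0,0,0,0.06],[0.03,0.04,0,0,0,0,0.06],[0.03,0.04,0,0,0,0,0.06],[0,0,0,0,0,0,0.06]]

```text
t: 26.72
eef_pos: [0.5813, 0.418, 0.1868]
tool_rot: [-0.001, 0.599, 0.801, 0.001]
contact_force: [-0.5, -0.5, -1.0]
gripper_width: 0.698
grasp_force: 0.0
```

```bash
python3 - <<'E'
from h import *
im=imaging.read_camera("top"); cv2.imwrite("pics/t8.png",im[:,:,::-1])
s=imaging.read_camera("scene"); cv2.imwrite("pics/s8.png",s[:,:,::-1])
def rep(n,lo,hi,z,roi,org,yaw):
    for c in blobs(im,lo,hi,20,roi)[:1]:
        q=cv2.minAreaRect(c); b=[ray("top",v,z)[:2] for v in cv2.boxPoints(q)]; e=max((b[1]-b[0],b[2]-b[1]),key=np.linalg.norm)
        p=ray("top",q[0],z)[:2]; a=np.radians(yaw); d=p-org; print(n,q[1],p,"tray offset",np.cos(a)*d[0]+np.sin(a)*d[1],-np.sin(a)*d[0]+np.cos(a)*d[1],"dir",np.degrees(np.arctan2(e[1],e[0])))
rep("box",(5,150,40),(17,255,255),.035,(80,195,170,270),np.array([.521,.335]),16.6)
rep("bl",(100,100,50),(125,255,255),.044,(140,180,215,250),np.array([.5515,.231]),16.6)
rep("yl",(18,100,60),(35,255,255),.044,(440,200,500,260),np.array([.508,-.381]),0.3)
rep("cap",(0,0,0),(179,255,45),.071,(375,200,445,260),np.array([.507,-.273]),0.3)
E
```

```text
bl (15.0, 16.0) [0.549  0.2295] tray offset -0.0028310119344529074 -0.0007314610860136418 dir -91.233876358461
yl (16.0, 16.0) [ 0.5064 -0.3804] tray offset -0.0016382714479774858 0.0006238518045547408 dir 175.04469094757093
cap (14.0, 15.0) [ 0.5032 -0.2691] tray offset -0.0038184420882506538 0.003940110432563535 dir -91.2370014142653
```

View pics/s8.png

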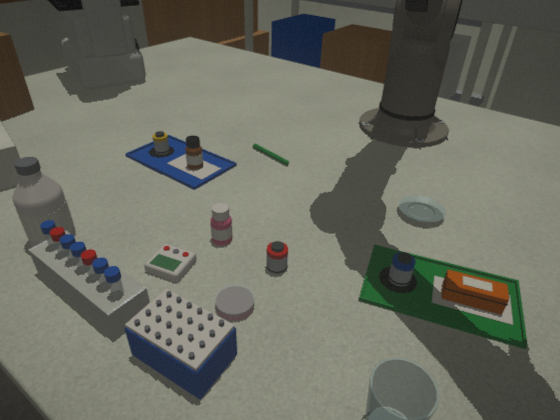

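View pics/t8.png

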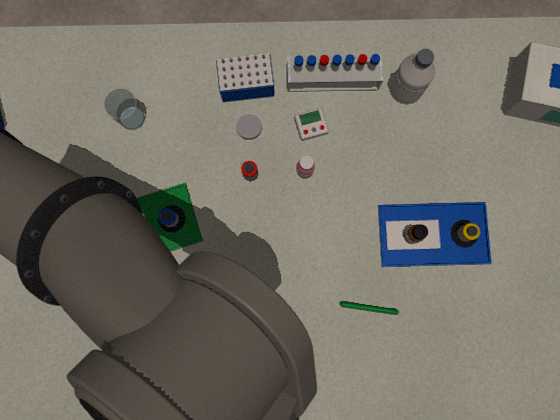

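The scene view shows all four items in place and upright, and the red lens and pink bottle unmoved. The arm hides the box from above, so I'll clear it for a final check.

Emit:
move_arm:
  commands:
    - [[-0.036,-0.0105,0,0,0,0,0.06],[-0.036,-0.0105,-0.01,0,0,0,0.06],[-0.036,-0.0105,-0.01,0,0,0,0.06],[-0.036,-0.0105,-0.01,0,0,0,0.06],[-0.036,-0.0105,-0.01,0,0,0,0.06],[-0.036,-0.0105,0,0,0,0,0.06],[-0.036,-0.0105,0,0,0,0,0.06],[-0.036,-0.0105,0,0,0,0,0.06],[-0.036,-0.0105,0,0,0,0,0.06],[-0.036,-0.0105,0,0,0,0,0.06],[-0.036,-0.0105,0,0,0,0,0.06],[-0.036,-0.0105,0,0,0,0,0.06],[0,0,0,0,0,0,0.06],[0,0,0,0,0,0,0.06]]

```text
t: 28.58
eef_pos: [0.581, -0.0347, 0.2274]
tool_rot: [-0.0, 0.599, 0.801, -0.0]
contact_force: [-0.5, 0.0, -0.3]
gripper_width: 0.703
grasp_force: 0.0
```

```bash
python3 - <<'E'
from h import *
im=imaging.read_camera("top"); cv2.imwrite("pics/t9.png",im[:,:,::-1])
for c in blobs(im,(5,150,40),(17,255,255),20,(80,195,170,270))[:1]:
    q=cv2.minAreaRect(c); b=[ray("top",v,.035)[:2] for v in cv2.boxPoints(q)]; e=max((b[1]-b[0],b[2]-b[1]),key=np.linalg.norm)
    print(q,ray("top",q[0],.035),np.degrees(np.arctan2(e[1],e[0])),np.linalg.norm(e))
E
```

```text
((118.7707748413086, 232.4407958984375), (18.168258666992188, 44.86857604980469), 72.47443389892578) [0.52   0.3285 0.035 ] -73.2277176853039 0.08956914986018273
```

```bash
python3 -c "
from station import bot
print(bot.hand_in())"
```

```text
the job is handed in; nothing more can be done
None
```

Both kits are made up and handed in at about 29 s. By the last camera checks all four items are upright, each within about 7 mm of its disc or pad centre (limit 12 mm), with the red lens and pink bottle where they were; the judge's verdict was not shown.

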